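# Restock the spice rack and stack its upper tier

### The arm

A 6-joint arm with a two-finger parallel gripper is mounted at the origin on a cart in front of the work surface, level with it; the furniture and walls round the work are solid. World frame = base frame: x ahead of the robot, y to its left, z up, the work surface at z = 0. Lengths are in mm, angles in rad, forces in N, time in s.
With the tool pointing down it reaches from about 375 to 825 mm from the base axis. Payload 5.5 kg.
Tool frame: the origin (TCP) lies on the front face of the gripper's body, between the roots of the fingers; the fingertips stand 73 mm ahead of it and the grasp point (between the pads) lies 54 mm ahead of it; z points along the fingers, y is the line along which they close (so a half turn about z gives the same grasp; the last joint's range is limited). The gripper opens to 85 mm and grips with 20 to 120 N. Pads are 22 mm wide; open, the fingers measure 114 mm over their backs; the gripper's body (76 mm by 85 mm) begins 54 mm behind the grasp point. The pads swing forward as they close: fully open they stand 13 mm farther back than shut.
Start: joints at [1.175, 0.314, -0.047, 1.21, 0, 1.571], TCP at [231.324, 553.61, 303.899] pointing down, gripper open.
Joint ranges: [-2.67, 2.67], [-0.69, 1.73], [-1.03, 1.25], [-2.08, 2.16], [-1.42, 1.45], [-3.14, 3.14]. Speed limits (rad/s): [2.39, 2.39, 3.01, 3.14, 3.14, 3.14].

### API

Orientations are given as a unit quaternion [w, x, y, z].
In Python, from workcell import * gives the robot as it stands. The module is installed in compiled form; this text tells all that it offers.
- The arm moves only by the tool arm_command, never from a script. Its arguments are lists of equal length, an entry for each row: "delta_pos": the shift along the tool's x, y, z in m, a list of three; "dr": the turn, a rotation vector about the tool's x, y, z in degrees, a list of three; "grip": the opening in per cent of the stroke, from 0 (shut) to 100 (fully open). A call has 1 to 8 rows; each row is the pose to reach, as a shift and turn from the pose commanded when the call began, along the tool's axes at that moment; what a row does not reach only later rows make up. A row lasts 1/8 s, in which the tool goes at most 62.5 mm and 10.7 degrees, less where a joint would pass 70% of its speed; a pose out of reach is approached as far as the arm can. A call with a gripper value outside its range is refused whole. The fingers move at their own pace and stop on an object; the grip force is fixed at half the most. Time passes only in rows, so rows that repeat a pose let the fingers close. It gives the time, the measured TCP pose, the force, the opening and the grip force at its end, in the units of the state.
- sense(): the state, without advancing time (a new reading comes with each control period).
- snapshot(name): name is "side" or "top"; returns a dict with "frame" (400x640x3 uint8, red, green, blue), "depth" (400x640 float32, mm along the optical axis (not along the pixel's ray), 0 where there is no reading), "vfov" (degrees; the focal length in pixels is half the picture's height over the tangent of half this angle, whatever the lens; pixels are square), "cx", "cy" (the principal point, pixels), "R" (3x3) and "t" (3): a world point X has camera coordinates R X + t. Camera axes: x right, y down, z forward; pixel columns grow to the right and rows downward; lengths in mm; the calibration is good to about 2 mm. A picture is of the moment at which its call begins.
- sign_off(): hands the job in; it is judged then, once.
Trained networks look in a picture, given as the dict that the camera call returned (one of the last four; its "shot" number tells which), for a name from the list of things; names that differ only in an ending like _2 or _b are one class to them, and where a whole thing is asked for, a point or a joint stands for the part that bears it (a point fixed in the world has none). Each returns a list of dicts, best first, with "p" (0 to 1); they miss things now and then, are a little off and sometimes report something else, mostly with a low value. They report only what shows in the picture. A call takes as long as a camera call. They do not tell look-alikes from the thing itself.
- find_in(target, picture): "uv" ([column, row] in pixels, amid what is visible of it).
- cut_out(target, picture): "mask" (400x640 bool, what is visible of it) and "uv" ([column, row] in pixels, amid what is visible of it).
The state is a dict: "t": time; "joint_positions": joint angles; "joint_vel": joint speeds; "joint_efforts": joint torques, N m; "ee_pos": TCP position; "eef_rot": TCP orientation; "wrist_force": force on the tool from outside, world axes, zero at the start; "torque": the same for the moment, N m; "width": finger opening in mm; "grip_force": force on a finger pad.
Only numpy, scipy, OpenCV 4.12 (cv2) and the standard library are available. Lean on these libraries where they do the work, as an engineer would, in place of code of your own. Each camera call takes 0.05 s, during which the arm holds its last target. There are 200 camera calls.

### The job

Restock the two-tier spice rack and close it up: first bring the spice jar that already stands at the back of the open lower tier forward to the front of its own lane, then stand the spice jar from the counter behind it in the same lane. Last, take the upper tier by its handle and stack it gently on the lower one, all four posts fully home in the corner cups, with both jars upright beneath it; leave the salt shaker in its lane and do not disturb the other things on the counter.

Things in the scene. Friction and masses are not known exactly. Their poses are not given: they have to be found in the camera images.
- lower_tier: fixed lower tier: light wooden deck 192 mm (x) by 158 mm (y) with square steel corner cups at x = +-85, y = +-68 mm, 19 x 19 mm inside, walls 3 mm, floor at z = 14, rim at z = 40 mm. Origin: on the counter under the deck's centre; z up, +x to the back of the rack, -x to the front (the end without a rail, nearest the robot).
- deck (a point): centre of the lower tier's deck top, 14 mm above its origin, same axes. Two lanes along x, centred on y = +38 and y = -38 mm, parted by a 6 mm rail at y = 0 that stands 10 mm above the deck; side and back rails stand 18 mm above it. In each lane the front place is about x = -40 mm, the back place about x = +40 mm.
- upper_tier: loose upper tier, 0.55 kg: slatted wooden deck on four round steel posts, 14 mm diameter, rounded feet, at x = +-85, y = +-68 mm. Origin: centre, at the level of the post feet; z up. Post tops at z = 146, deck underside at z = 125, rails up to z = 141 mm. Seated, its origin is 14 mm above the lower tier's; turned by half a turn it fits as well.
- handle (a point): centre of the upper tier's handle bar, 180 mm above its post feet, same axes. Wooden bar along x, 106 mm long, 14 mm wide (y), 16 mm high, on two uprights at x = +-42 mm; 38 mm of free space between bar and slats.
- jar_old: spice jar: round clear jar with a green flip cap, 46 mm diameter, 106 mm tall (cap, 45 mm diameter, from 85 to 105 mm up), 0.11 kg. Origin: centre of its underside, z up. This is the older stock: it starts at the back of one lane of the lower tier, next to the salt shaker in the other lane.
- jar_new: spice jar: round clear jar with a green flip cap, 46 mm diameter, 106 mm tall (cap, 45 mm diameter, from 85 to 105 mm up), 0.11 kg. Origin: centre of its underside, z up. This is the new stock: it starts on the counter to the left or right of the rack, with the sauce bottle close beside it; the upper tier stands on the other side of the rack.
- salt_shaker: grey and clear salt shaker, 44 mm diameter, 90 mm tall, at the back of the other lane of the lower tier; stays there. Origin: centre of its underside.
- sauce_bottle: sauce bottle with red cap, 48 mm diameter, 184 mm tall, about 90 mm from the new jar; a bystander. Origin: centre of its underside.
- pepper_mill: dark wooden pepper mill, 58 mm diameter, 170 mm tall, standing beside the rack; a bystander. Origin: centre of its underside.
- coffee_jar: coffee jar with red lid, 66 mm diameter, 124 mm tall, standing on the other side of the rack; a bystander. Origin: centre of its underside.
Mind the look-alikes: they are no part of the job. What is shaped like the jar_new but blue or purple is not meant.

How it is judged:
By the outcome, as a careful person would: the job done as asked, in the order asked, and still so for the second after the job is handed in, with the robot touching nothing.
It also fails if it takes over 67 s, if anything falls off the work surface, if the arm or the gripper's body presses on something with over 40 N, if the wrist force passes 120 N, or if a joint passes its speed limit or range.

## Working session

There is one attempt and no reset: what is moved stays moved. The work goes in short steps, Python scripts to look and compute and a tool call to move; the robot and the scene stay as the last step left them, time stands still between calls to the robot, and variables do not carry over. Pictures are saved under pics/ and viewed, at most 10 in all, crops included, and the job is handed in when it is done.

Besides the shell and the picture viewer there is one more tool, called after "Call:" in YAML: its name, and indented under it one key for each argument. arm_command: Moves the arm, as the interface text tells. Its arguments: {"type":"object","properties":{"delta_pos":{"type":"array"},"dr":{"type":"array"},"grip":{"type":"array"}},"required":["delta_pos","dr","grip"]}

```bash
mkdir -p pics
cat > h.py <<'E'
from workcell import *
import numpy as np, cv2
def K(p):
    f=200/np.tan(np.radians(p['vfov'])/2); return f,p['cx'],p['cy']
def cloud(p):
    f,cx,cy=K(p); d=p['depth'].astype(float); v,u=np.mgrid[0:400,0:640]
    C=np.stack([(u-cx)/f*d,(v-cy)/f*d,d],-1)
    W=(C-np.array(p['t']))@np.array(p['R']); W[d<=0]=np.nan; return W
def save(p,n,crop=None,s=1):
    im=cv2.cvtColor(p['frame'],cv2.COLOR_RGB2BGR)
    if crop: u0,v0,u1,v1=crop; im=im[v0:v1,u0:u1]
    cv2.imwrite('pics/'+n,cv2.resize(im,None,fx=s,fy=s,interpolation=cv2.INTER_CUBIC))
E
python3 - <<'E'
from h import *
for n in ('top','side'):
    p=snapshot(n); save(p,n+'0.png'); W=cloud(p); print(n,p['vfov'],np.round(-np.array(p['R']).T@p['t']))
    for o in ['lower_tier','upper_tier','handle','jar_old','jar_new','salt_shaker','sauce_bottle','pepper_mill','coffee_jar']:
        for r in cut_out(o,p):
            if r['p']<.2: continue
            m=r['mask']; q=W[m]; q=q[~np.isnan(q[:,0])]
            print(o,round(r['p'],2),np.round(r['uv']),m.sum(), np.round(np.percentile(q,[2,50,98],axis=0)).tolist() if len(q) else None)
s=sense(); print(s['t'],s['ee_pos'],s['eef_rot'],s['width'])
E
```

```text
top 52.39000805336857 [ 339.  -32. 1434.]
lower_tier 0.83 [332. 208.] 2122 [[440.0, -128.0, 9.0], [520.0, -51.0, 16.0], [626.0, 29.0, 41.0]]
upper_tier 0.86 [216. 209.] 2306 [[420.0, 248.0, -2.0], [512.0, 325.0, 135.0], [606.0, 429.0, 190.0]]
handle 0.94 [219. 211.] 2545 [[419.0, 246.0, -3.0], [511.0, 327.0, 135.0], [606.0, 432.0, 189.0]]
jar_old 0.58 [323. 194.] 204 [[555.0, -41.0, 26.0], [571.0, -18.0, 118.0], [598.0, 2.0, 125.0]]
jar_old 0.27 [337. 205.] 2337 [[438.0, -128.0, -0.0], [523.0, -50.0, 16.0], [631.0, 31.0, 96.0]]
jar_new 0.83 [457. 176.] 280 [[593.0, -497.0, 9.0], [611.0, -467.0, 100.0], [634.0, -454.0, 111.0]]
jar_new 0.82 [434. 199.] 267 [[527.0, -412.0, 2.0], [546.0, -384.0, 102.0], [570.0, -369.0, 111.0]]
jar_new 0.58 [430. 222.] 205 [[435.0, -382.0, 31.0], [453.0, -357.0, 104.0], [474.0, -343.0, 111.0]]
jar_new 0.57 [459. 212.] 232 [[472.0, -489.0, 20.0], [490.0, -461.0, 103.0], [510.0, -449.0, 110.0]]
sauce_bottle 0.49 [410. 185.] 281 [[564.0, -333.0, 4.0], [579.0, -300.0, 105.0], [606.0, -286.0, 187.0]]
pepper_mill 0.81 [387. 239.] 318 [[383.0, -251.0, -1.0], [4
[... 1434 characters left out ...]
.0, -871.0], [522.0, 317.0, 134.0], [609.0, 1513.0, 188.0]]
salt_shaker 0.27 [245. 231.] 634 [[397.0, -258.0, 5.0], [424.0, -241.0, 80.0], [435.0, -214.0, 160.0]]
sauce_bottle 0.56 [265. 276.] 658 [[577.0, -333.0, 6.0], [598.0, -319.0, 96.0], [611.0, -294.0, 185.0]]
sauce_bottle 0.4 [305. 226.] 1715 [[433.0, -137.0, 6.0], [517.0, -67.0, 16.0], [628.0, 25.0, 41.0]]
pepper_mill 0.7 [248. 230.] 670 [[109.0, -258.0, -256.0], [423.0, -240.0, 80.0], [435.0, -35.0, 161.0]]
coffee_jar 0.54 [379. 194.] 252 [[632.0, 106.0, 79.0], [655.0, 127.0, 124.0], [678.0, 167.0, 128.0]]
1.0 [231.3357459  553.59175062 303.90421168] [ 9.64173781e-06  1.96606604e-01  9.80482454e-01 -7.99954249e-06] 85.48934436754408
```

Run:
```python
from h import *
p=snapshot('side'); save(p,'sidec.png',(170,110,430,380),2.2)
p=snapshot('top'); save(p,'topc.png',(170,130,490,270),2.5)
```

```text
(no output)
```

View pics/sidec.png

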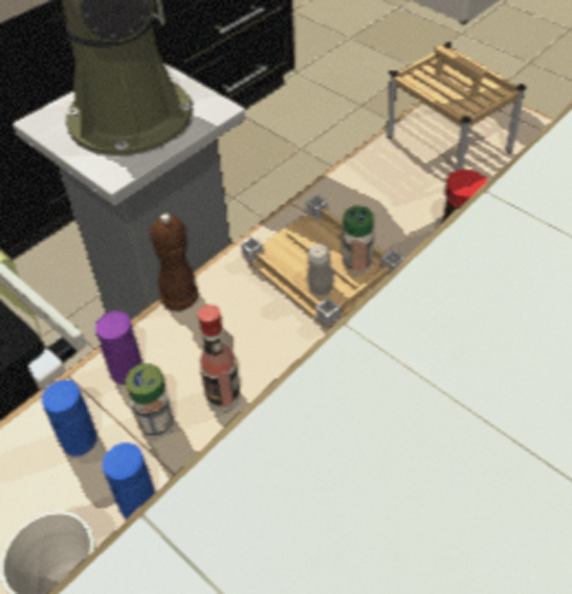

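View pics/topc.png

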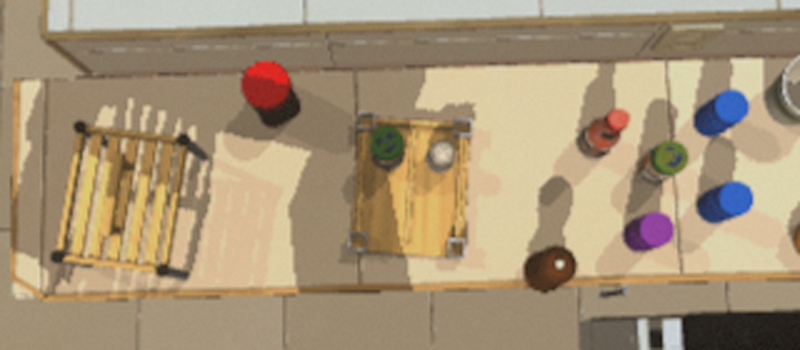

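Top-view candidates for jar_new: (457,176) and (459,212) are blue, (430,222) is purple, and (434,199) is clear with a green cap beside the sauce bottle. Both enlarged crops confirm (434,199) is jar_new. jar_old is at (323,194) in the left lane and the salt shaker is in the right lane. The upper tier is on the left, turned a few degrees.

```bash
cat >> h.py <<'E'
from scipy.optimize import least_squares
def circ(P,r):
    s=least_squares(lambda c:np.hypot(*(P-c).T)-r,np.median(P,0),loss='soft_l1'); return s.x
def sel(W,lo,hi):
    P=W.reshape(-1,3); P=P[~np.isnan(P[:,0])]; return P[((P>lo)&(P<hi)).all(1)]
def disc(P): # centre of a level disc seen from above
    (x,y),r=cv2.minEnclosingCircle(P[:,:2].astype(np.float32)); return np.round([x,y,r,*P[:,:2].mean(0),np.median(P[:,2]),len(P)],1)
E
python3 - <<'E'
from h import *
for n in ('top','side'):
    p=snapshot(n); W=cloud(p); print(n)
    f,cx,cy=K(p)
    boxes={'old':([540,-60,112],[620,20,126]),'new':([510,-430,99],[590,-350,112]),'salt':([540,-130,90],[620,-60,112]),'sauce':([560,-350,178],[640,-280,192])}
    for k,(a,b) in boxes.items():
        P=sel(W,a,b)
        if len(P)>5: print(k,disc(P))
    for nm,(a,b) in {'lower deck':([420,-150,10],[640,50,22]),'cups':([420,-150,34],[640,50,44]),'upper deck':([390,220,128],[640,460,152]),'handle':([390,220,176],[640,460,195])}.items():
        P=sel(W,a,b)
        if len(P)<5: continue
        r=cv2.minAreaRect(P[:,:2].astype(np.float32)); print(nm,len(P),np.round(r[0],1),np.round(r[1],1),round(r[2],1),'mean',np.round(P.mean(0),1))
    P=sel(W,[420,-150,34],[640,50,44])
    for sx in(0,1):
        for sy in (0,1):
            Q=P[((P[:,0]>525)==sx)&((P[:,1]>-50)==sy)]
            if len(Q): print(' cup',len(Q),np.round(Q.mean(0),1),np.round([Q.min(0),Q.max(0)]).tolist())
    for x in (680,700,720,740,780): 
        P=sel(W,[x,-300,-50],[x+20,300,2000]); print(x,len(P),np.round(np.percentile(P[:,2],[5,50,95])) if len(P) else '')
E
```

```text
top
old [577.8 -17.4  22.7 577.4 -17.8 119.8 141. ]
new [ 550.4 -391.9   22.6  549.7 -391.3  106.3  143. ]
salt [566.7 -92.9  17.  565.6 -92.4  99.9  78. ]
sauce [ 587.8 -309.6   13.8  586.8 -308.7  184.7   61. ]
lower deck 1565 [533.1 -48.7] [158.4 191.8] 85.4 mean [518.9 -49.4  15. ]
cups 166 [534.4 -49.1] [159.8 196.4] 84.3 mean [550.5 -51.   37.9]
upper deck 1729 [511.7 324.8] [151.8 183.6] 81.5 mean [510.6 324.7 136.8]
handle 174 [511.9 324.8] [ 15.1 104.5] 80.3 mean [510.7 324.2 187.3]
 cup 32 [ 459.4 -111.1   37.8] [[430.0, -120.0, 34.0], [513.0, -99.0, 43.0]]
 cup 26 [464.1  25.8  39.4] [[444.0, 14.0, 36.0], [524.0, 38.0, 44.0]]
 cup 50 [ 592.1 -113.6   37.9] [[527.0, -137.0, 34.0], [626.0, -70.0, 44.0]]
 cup 58 [603.7   1.8  37.3] [[528.0, -41.0, 34.0], [637.0, 21.0, 43.0]]
680 821 [ -5.   0. 120.]
700 3237 [ -1. 102. 188.]
720 1358 [-43. 187. 191.]
740 1132 [183. 187. 192.]
780 1122 [183. 187. 191.]
side
old [576.2 -20.6  24.7 579.1 -21.1 119.4 131. ]
new [ 548.7 -392.4   23.5  550.5 -393.9  105.2  203. ]
salt [567.3 -95.3  16.4 569.  -97.1  99.4  75. ]
sauce [ 588.1 -309.3   13.8  588.8 -311.   183.2   74. ]
lower deck 1066 [531.8 -51.9] [160.6 195.1] 85.4 mean [521.8 -58.   14.7]
cups 200 [532.3 -49.2] [162.8 196.4] 84.8 mean [553.9 -60.1  38.3]
upper deck 1016 [510.3 324. ] [153.6 185.2] 80.8 mean [517.3 314.2 136. ]
handle 120 [511.5 323.4] [ 18.7 106.1] 80.5 mean [513.6 320.9 184.5]
 cup 37 [ 446.  -110.9   38.2] [[429.0, -123.0, 34.0], [498.0, -97.0, 43.0]]
 cup 28 [456.6  25.4  38.9] [[442.0, 11.0, 34.0], [512.0, 39.0, 43.0]]
 cup 69 [ 599.1 -117.1   38.3] [[543.0, -138.0, 34.0], [625.0, -78.0, 44.0]]
 cup 66 [608.3  -8.1  38.2] [[564.0, -42.0, 34.0], [636.0, 24.0, 43.0]]
680 0 
700 432 [184. 187. 189.]
720 1069 [185. 187. 189.]
740 1109 [185. 187. 189.]
780 1162 [185. 187. 189.]
```

```bash
cat > m.py <<'E'
# m.py x y z yaw [x y z yaw ...]: shift (m, tool axes) and turn (deg) from the present pose
from h import *; import sys
from scipy.spatial.transform import Rotation as Ro
s=sense(); q=np.array(s['eef_rot']); R=Ro.from_quat(q[[1,2,3,0]]).as_matrix()
a=np.array(sys.argv[1:],float).reshape(-1,4)
for x,y,z,w in a:
    w=np.radians(w); ty=np.array([np.cos(w),np.sin(w),0]); tz=np.array([0,0,-1.]); T=np.stack([np.cross(ty,tz),ty,tz],1)
    print(np.round(R.T@(np.array([x,y,z])-s['ee_pos'])/1000,4).tolist(),np.round(np.degrees(Ro.from_matrix(R.T@T).as_rotvec()),2).tolist())
print('t',round(s['t'],2),np.round(s['ee_pos'],1),'yaw',round(np.degrees(np.arctan2(R[1,1],R[0,1])),2),'w',round(s['width'],1),'F',np.round(s['wrist_force'],1),np.round(s['grip_force'],1))
E
python3 m.py 577 -19.5 270 -4.9
```

```text
[-0.5399, -0.3955, 0.0339] [-0.0, 0.0, 72.22]
t 1.2 [231.3 553.6 303.9] yaw 67.32 w 85.7 F [-0.4  0.2  1. ] 0.0
```

Call:
arm_command:
  delta_pos:
    - [-0.04,-0.03,0.0]
    - [-0.08,-0.06,0.0]
    - [-0.13,-0.095,0.0]
    - [-0.18,-0.13,0.0]
    - [-0.23,-0.167,0.0]
    - [-0.28,-0.205,0.0]
    - [-0.33,-0.24,0.01]
    - [-0.38,-0.278,0.01]
  dr:
    - [0,0,7]
    - [0,0,14]
    - [0,0,21]
    - [0,0,28]
    - [0,0,35]
    - [0,0,42]
    - [0,0,49]
    - [0,0,56]
  grip: [100,100,100,100,100,100,100,100]

```text
t: 2.2
ee_pos: [475.2, 149.0, 293.6]
eef_rot: [-0.0, 0.635, 0.772, 0.0]
wrist_force: [0.9, 0.9, -0.6]
width: 85.7
grip_force: 0.0
```

```bash
python3 m.py 577 -19.5 220 -4.9 577 -19.5 134 -4.9
```

```text
[-0.1849, 0.0675, 0.0736] [-0.0, -0.01, 16.0]
[-0.185, 0.0675, 0.1596] [-0.0, -0.01, 16.0]
t 2.2 [475.2 149.  293.6] yaw 11.1 w 85.7 F [ 0.9  0.9 -0.6] 0.0
```

Call:
arm_command:
  delta_pos:
    - [-0.05,0.018,0.01]
    - [-0.1,0.037,0.02]
    - [-0.145,0.054,0.03]
    - [-0.175,0.064,0.05]
    - [-0.185,0.0675,0.075]
    - [-0.185,0.0675,0.11]
    - [-0.185,0.0675,0.145]
    - [-0.185,0.0675,0.16]
  dr:
    - [0,0,4]
    - [0,0,8]
    - [0,0,12]
    - [0,0,16]
    - [0,0,16]
    - [0,0,16]
    - [0,0,16]
    - [0,0,16]
  grip: [100,100,100,100,100,100,100,100]

```text
t: 3.2
ee_pos: [575.8, -17.3, 131.9]
eef_rot: [-0.001, 0.735, 0.678, -0.001]
wrist_force: [-0.3, -0.4, 0.3]
width: 85.6
grip_force: 0.0
```

Call:
arm_command:
  delta_pos:
    - [0,0,0]
    - [0,0,0]
    - [0,0,0]
    - [0,0,0]
    - [0,0,0]
  dr:
    - [0,0,0]
    - [0,0,0]
    - [0,0,0]
    - [0,0,0]
    - [0,0,0]
  grip: [40,40,40,40,40]

```text
t: 3.82
ee_pos: [578.4, -17.3, 135.8]
eef_rot: [0.001, 0.735, 0.678, 0.001]
wrist_force: [-1.0, 0.5, 6.3]
width: 44.0
grip_force: 59.6
```

```bash
python3 m.py 577 -19.5 142 -4.9 496 -9.5 142 -4.9
python3 - <<'E'
from h import *
p=snapshot('side'); save(p,'g1.png',(260,150,430,290),3)
E
```

```text
[-0.0023, -0.0012, -0.0062] [0.2, -0.01, 0.23]
[0.0011, -0.0828, -0.0065] [0.2, -0.01, 0.23]
t 3.83 [578.4 -17.3 135.8] yaw -4.67 w 44.0 F [-1.   0.5  6.3] 59.6
```

View pics/g1.png

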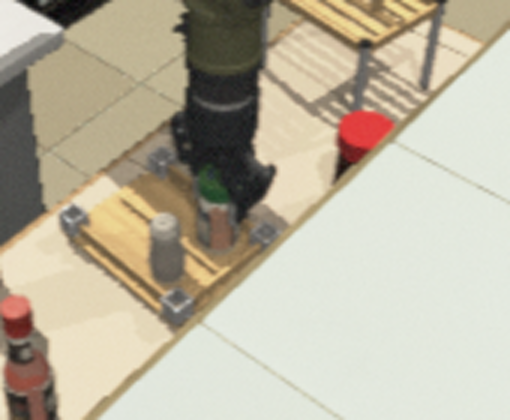

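Jar_old is gripped (44 mm opening) and upright. Next I lift it slightly and bring it forward.

Call:
arm_command:
  delta_pos:
    - [0,0,-0.004]
    - [0,0,-0.008]
    - [0.0005,-0.015,-0.009]
    - [0.001,-0.035,-0.009]
    - [0.0015,-0.055,-0.009]
    - [0.002,-0.07,-0.009]
    - [0.0028,-0.079,-0.009]
    - [0.0028,-0.0815,-0.009]
  dr:
    - [0,0,0]
    - [0,0,0]
    - [0,0,0]
    - [0,0,0]
    - [0,0,0]
    - [0,0,0]
    - [0,0,0]
    - [0,0,0]
  grip: [40,40,40,40,40,40,40,40]

```text
t: 4.88
ee_pos: [495.7, -7.8, 143.0]
eef_rot: [0.0, 0.735, 0.678, 0.0]
wrist_force: [-0.1, 0.1, -1.2]
width: 44.4
grip_force: 59.2
```

Call:
arm_command:
  delta_pos:
    - [0,0,0]
    - [0,0,0.003]
    - [0,0,0.006]
    - [0,0,0.008]
    - [0,0,0.009]
    - [0,0,0.009]
  dr:
    - [0,0,0]
    - [0,0,0]
    - [0,0,0]
    - [0,0,0]
    - [0,0,0]
    - [0,0,0]
  grip: [40,40,40,40,40,40]

```text
t: 5.62
ee_pos: [496.3, -7.9, 135.7]
eef_rot: [0.0, 0.735, 0.678, 0.0]
wrist_force: [-7.7, -0.2, 20.5]
width: 44.5
grip_force: 61.3
```

```bash
python3 m.py 496 -9.5 134 -4.9
python3 - <<'E'
from h import *
for n in('side','top'):
    W=cloud(snapshot(n)); P=sel(W,[455,-50,20],[530,30,125])
    for a,b in((20,60),(60,100),(100,125)):
        Q=P[(P[:,2]>a)&(P[:,2]<b)]; print(n,a,len(Q),np.round(circ(Q[:,:2],23),1) if len(Q)>5 else '')
E
```

```text
[-0.0016, -0.0002, 0.0017] [0.04, 0.01, 0.22]
t 5.62 [496.3  -7.9 135.7] yaw -4.68 w 44.5 F [-7.7 -0.2 20.5] 61.3
side 20 150 [495.4  -8.8]
side 60 119 [497.3  -8.5]
side 100 127 [500.3  -6.9]
top 20 0 
top 60 0 
top 100 0
```

Call:
arm_command:
  delta_pos:
    - [0,0,-0.001]
    - [0,0,-0.0015]
    - [0,0,-0.0015]
    - [0,0,-0.0015]
    - [0,0,-0.03]
    - [0,0,-0.07]
    - [0,0,-0.12]
    - [0,0,-0.17]
  dr:
    - [0,0,0]
    - [0,0,0]
    - [0,0,0]
    - [0,0,0]
    - [0,0,0]
    - [0,0,0]
    - [0,0,0]
    - [0,0,0]
  grip: [40,90,90,90,90,90,90,90]

```text
t: 6.72
ee_pos: [495.9, -7.9, 305.2]
eef_rot: [-0.0, 0.735, 0.678, -0.0]
wrist_force: [1.0, 0.6, -0.2]
width: 77.0
grip_force: 0.0
```

```bash
python3 m.py 549.5 -392.5 310 20  549.5 -392.5 120 20
python3 - <<'E'
from h import *
p=snapshot('side');W=cloud(p); P=sel(W,[455,-50,20],[530,30,125])
for a,b in((20,60),(60,100),(100,125)):
    Q=P[(P[:,2]>a)&(P[:,2]<b)]; print(a,len(Q),np.round(circ(Q[:,:2],23),1) if len(Q)>5 else '')
print(np.percentile(P[:,2],98))
W=cloud(snapshot('top')); 
for n,W in(('top',W),('side',cloud(p))):
    P=sel(W,[510,-430,20],[590,-355,112]); print(n,np.round(circ(P[:,:2],23),1))
E
```

```text
[-0.379, 0.0848, -0.0049] [-0.03, -0.0, -24.68]
[-0.379, 0.0849, 0.1851] [-0.03, -0.0, -24.68]
t 6.72 [495.9  -7.9 305.2] yaw -4.68 w 77.0 F [ 1.   0.6 -0.2] 0.0
20 158 [495.3  -8.8]
60 116 [524.3 -35.1]
100 154 [495.4  -8. ]
122.06009177711269
top [ 550.  -392.5]
side [ 548.4 -392.5]
```

Call:
arm_command:
  delta_pos:
    - [-0.03,0.007,-0.003]
    - [-0.08,0.018,-0.005]
    - [-0.135,0.03,-0.005]
    - [-0.19,0.043,-0.005]
    - [-0.245,0.055,-0.005]
    - [-0.3,0.067,-0.005]
    - [-0.345,0.077,-0.005]
    - [-0.371,0.083,-0.005]
  dr:
    - [0,0,-3]
    - [0,0,-7]
    - [0,0,-11]
    - [0,0,-15]
    - [0,0,-19]
    - [0,0,-22]
    - [0,0,-24.7]
    - [0,0,-24.7]
  grip: [90,90,90,90,90,90,90,90]

```text
t: 7.82
ee_pos: [548.3, -386.7, 307.3]
eef_rot: [-0.001, 0.574, 0.819, -0.0]
wrist_force: [-0.7, 0.6, 0.3]
width: 77.1
grip_force: 0.0
```

```bash
python3 m.py 549.5 -392.5 121 20
```

```text
[-0.006, -0.0006, 0.1863] [-0.05, -0.06, -0.06]
t 7.83 [ 548.3 -386.7  307.3] yaw 19.94 w 77.1 F [-0.7  0.6  0.3] 0.0
```

Call:
arm_command:
  delta_pos:
    - [-0.008,0.0015,0.0]
    - [-0.008,0.0015,0.03]
    - [-0.008,0.0015,0.075]
    - [-0.008,0.0015,0.12]
    - [-0.008,0.0015,0.155]
    - [-0.008,0.0015,0.178]
    - [-0.008,0.0015,0.188]
    - [-0.008,0.0015,0.188]
  dr:
    - [0,0,0]
    - [0,0,0]
    - [0,0,0]
    - [0,0,0]
    - [0,0,0]
    - [0,0,0]
    - [0,0,0]
    - [0,0,0]
  grip: [90,90,90,90,90,90,90,90]

```text
t: 8.82
ee_pos: [552.7, -390.5, 120.5]
eef_rot: [-0.001, 0.573, 0.819, 0.0]
wrist_force: [-0.2, 0.4, -0.2]
width: 77.0
grip_force: 0.0
```

Call:
arm_command:
  delta_pos:
    - [0,0,0]
    - [0,0,0]
    - [0,0,0]
    - [0,0,0]
    - [0,0,0]
  dr:
    - [0,0,0]
    - [0,0,0]
    - [0,0,0]
    - [0,0,0]
    - [0,0,0]
  grip: [40,40,40,40,40]

```text
t: 9.45
ee_pos: [553.4, -392.0, 122.6]
eef_rot: [0.001, 0.573, 0.819, 0.0]
wrist_force: [-0.7, -0.2, 7.4]
width: 44.8
grip_force: 59.8
```

Call:
arm_command:
  delta_pos:
    - [0,0,-0.01]
    - [0,0,-0.03]
    - [0,0,-0.06]
    - [0,0,-0.1]
    - [0,0,-0.14]
    - [0,0,-0.18]
    - [0,0,-0.21]
    - [0,0,-0.22]
  dr:
    - [0,0,0]
    - [0,0,0]
    - [0,0,0]
    - [0,0,0]
    - [0,0,0]
    - [0,0,0]
    - [0,0,0]
    - [0,0,0]
  grip: [40,40,40,40,40,40,40,40]

```text
t: 10.45
ee_pos: [553.3, -391.8, 343.6]
eef_rot: [0.002, 0.573, 0.819, 0.0]
wrist_force: [-0.1, 0.2, -1.3]
width: 44.6
grip_force: 60.1
```

```bash
python3 m.py 577 -16 340 -4.9
python3 - <<'E'
from h import *
p=snapshot('side');W=cloud(p); P=sel(W,[500,-450,190],[600,-330,335]); print(np.round(np.percentile(P,[1,50,99],0)))
save(p,'g2.png',(150,100,420,380),2)
E
```

```text
[0.3449, 0.1509, 0.0029] [0.16, 0.14, 24.92]
t 10.45 [ 553.3 -391.8  343.6] yaw 20.02 w 44.6 F [-0.1  0.2 -1.3] 60.1
[[ 507. -419.  225.]
 [ 569. -403.  298.]
 [ 592. -373.  334.]]
```

View pics/g2.png

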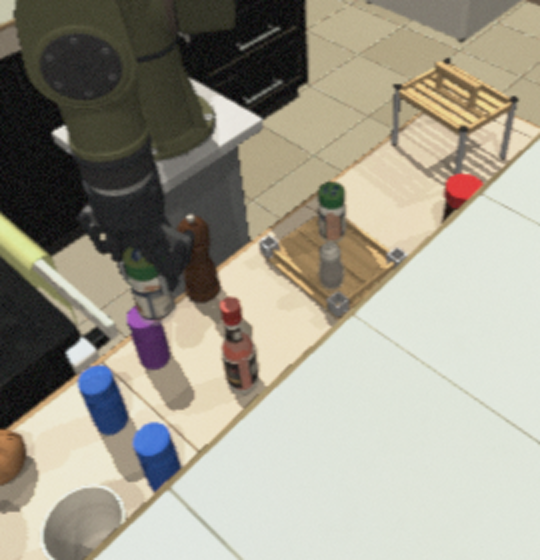

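Call:
arm_command:
  delta_pos:
    - [0.02,0.009,0]
    - [0.06,0.026,0]
    - [0.11,0.048,0]
    - [0.165,0.072,0]
    - [0.22,0.096,0]
    - [0.275,0.12,0]
    - [0.32,0.14,0]
    - [0.344,0.1505,0]
  dr:
    - [0,0,2]
    - [0,0,5]
    - [0,0,8]
    - [0,0,12]
    - [0,0,16]
    - [0,0,20]
    - [0,0,23]
    - [0,0,24.9]
  grip: [40,40,40,40,40,40,40,40]

```text
t: 11.5
ee_pos: [575.6, -14.1, 339.3]
eef_rot: [-0.001, 0.736, 0.677, -0.001]
wrist_force: [0.5, -0.4, -1.7]
width: 44.3
grip_force: 60.1
```

Call:
arm_command:
  delta_pos:
    - [0,0,0]
    - [0,0,0.02]
    - [0,0,0.05]
    - [0,0,0.09]
    - [0,0,0.13]
    - [0,0,0.16]
    - [0,0,0.175]
    - [0,0,0.175]
  dr:
    - [0,0,0]
    - [0,0,0]
    - [0,0,0]
    - [0,0,0]
    - [0,0,0]
    - [0,0,0]
    - [0,0,0]
    - [0,0,0]
  grip: [40,40,40,40,40,40,40,40]

```text
t: 12.5
ee_pos: [575.5, -17.3, 164.8]
eef_rot: [-0.001, 0.737, 0.676, -0.001]
wrist_force: [1.2, -0.3, -1.1]
width: 44.8
grip_force: 60.2
```

```bash
python3 m.py 577 -16 136 -4.9
```

```text
[0.0015, 0.0014, 0.0288] [-0.14, 0.02, -0.02]
t 12.5 [575.5 -17.3 164.8] yaw -4.92 w 44.8 F [ 1.2 -0.3 -1.1] 60.2
```

Call:
arm_command:
  delta_pos:
    - [0.001,0.0015,0.008]
    - [0.001,0.0015,0.016]
    - [0.001,0.0015,0.022]
    - [0.001,0.0015,0.025]
    - [0.001,0.0015,0.027]
    - [0.001,0.0015,0.027]
  dr:
    - [0,0,0]
    - [0,0,0]
    - [0,0,0]
    - [0,0,0]
    - [0,0,0]
    - [0,0,0]
  grip: [40,40,40,40,40,40]

```text
t: 13.25
ee_pos: [577.9, -15.7, 138.9]
eef_rot: [-0.0, 0.737, 0.676, -0.0]
wrist_force: [-0.6, -0.1, -1.2]
width: 44.7
grip_force: 60.2
```

```bash
python3 m.py 577 -16 136 -4.9
python3 - <<'E'
from h import *
W=cloud(snapshot('side'))
P=sel(W,[540,-60,18],[615,20,60]); print(len(P),np.round(circ(P[:,:2],23),1))
E
```

```text
[-0.0003, -0.0009, 0.0029] [-0.0, 0.0, 0.03]
t 13.25 [577.9 -15.7 138.9] yaw -4.87 w 44.7 F [-0.6 -0.1 -1.2] 60.2
174 [604.9 -35.9]
```

Now I lower until contact, then release with a partial opening.

Call:
arm_command:
  delta_pos:
    - [0,0,0.001]
    - [0,0,0.002]
    - [0,0,0.003]
    - [0,0,0.003]
  dr:
    - [0,0,0]
    - [0,0,0]
    - [0,0,0]
    - [0,0,0]
  grip: [40,40,40,40]

```text
t: 13.8
ee_pos: [578.0, -15.8, 136.6]
eef_rot: [0.0, 0.737, 0.676, 0.0]
wrist_force: [-1.8, 0.1, 5.3]
width: 44.6
grip_force: 60.7
```

```bash
python3 m.py 577 -16 136 -4.9
```

```text
[-0.0003, -0.001, 0.0006] [0.02, -0.0, 0.02]
t 13.8 [578.  -15.8 136.6] yaw -4.88 w 44.6 F [-1.8  0.1  5.3] 60.7
```

Call:
arm_command:
  delta_pos:
    - [0,0,0]
    - [0,0,0]
    - [0,0,0]
    - [0,0,-0.01]
    - [0,0,-0.04]
    - [0,0,-0.085]
    - [0,0,-0.135]
    - [0,0,-0.185]
  dr:
    - [0,0,0]
    - [0,0,0]
    - [0,0,0]
    - [0,0,0]
    - [0,0,0]
    - [0,0,0]
    - [0,0,0]
    - [0,0,0]
  grip: [70,70,70,70,70,70,70,70]

```text
t: 14.8
ee_pos: [577.7, -15.8, 323.2]
eef_rot: [0.0, 0.737, 0.676, 0.0]
wrist_force: [0.8, -0.0, 0.4]
width: 60.1
grip_force: 0.0
```

```bash
python3 m.py 511.5 324.5 320 80.7 511.5 324.5 320 -99.3
python3 - <<'E'
from h import *
p=snapshot('side');W=cloud(p); save(p,'g3.png',(260,130,420,270),3.2)
for lo,hi in (([455,-50],[530,30]),([540,-50],[620,20]),([540,-130],[620,-70])):
    for a,b in((20,60),(95,125)):
        P=sel(W,lo+[a],hi+[b]); print(lo,a,len(P),np.round(circ(P[:,:2],23),1) if len(P)>5 else '')
print(np.round(sense()['joint_positions'],2))
E
```

```text
[0.3334, -0.0948, 0.0032] [0.03, 0.02, -85.58]
[0.3334, -0.0948, 0.0032] [0.02, -0.03, 94.42]
t 14.8 [577.7 -15.8 323.2] yaw -4.88 w 60.1 F [ 0.8 -0.   0.4] 0.0
[455, -50] 20 144 [495.1  -9.2]
[455, -50] 95 158 [495.1  -8.3]
[540, -50] 20 159 [577.9 -13.8]
[540, -50] 95 176 [574.6 -14.6]
[540, -130] 20 197 [ 594.3 -107.5]
[540, -130] 95 57 [ 579.  -114.5]
[-0.03  0.26 -0.06  1.24  0.    1.63]
```

View pics/g3.png

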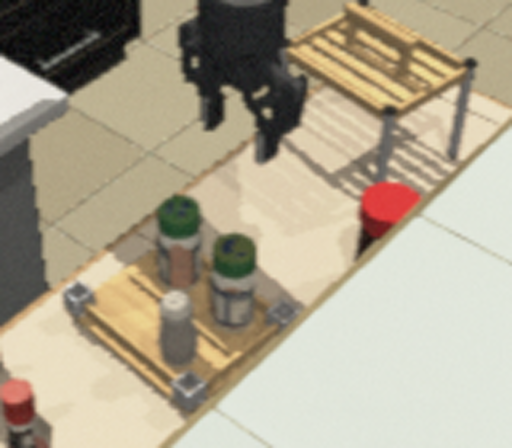

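Both jars stand upright: jar_old in front at about (178,215) and jar_new behind it at (235,255), with the salt shaker untouched. Next I refine the upper tier's pose from its black post tops.

```bash
cat >> h.py <<'E'
def proj(p,X):
    f,cx,cy=K(p); C=np.array(X)@np.array(p['R']).T+p['t']; return np.stack([f*C[...,0]/C[...,2]+cx,f*C[...,1]/C[...,2]+cy],-1)
def pose(v,pts): # v=x,y,yawdeg
    a=np.radians(v[2]); R=np.array([[np.cos(a),-np.sin(a),0],[np.sin(a),np.cos(a),0],[0,0,1]]); return pts@R.T+[v[0],v[1],0]
E
python3 - <<'E'
from h import *
pts=np.array([[sx*85,sy*68,146.] for sx in(-1,1) for sy in(-1,1)])
v0=np.array([511.3,324.4,-9.3]); obs=[];cams=[]
for n in('top','side'):
    p=snapshot(n); g=cv2.GaussianBlur(p['frame'],(0,0),.7).max(2).astype(float); uv=proj(p,pose(v0,pts)); o=[]
    for u,v in uv:
        ui,vi=int(round(u)),int(round(v)); r=5
        w=np.clip(95-g[vi-r:vi+r+1,ui-r:ui+r+1],0,None)
        vv,uu=np.mgrid[vi-r:vi+r+1,ui-r:ui+r+1]; o.append([(w*uu).sum()/max(w.sum(),1),(w*vv).sum()/max(w.sum(),1)]); 
    o=np.array(o); print(n,np.round(o-uv,1).tolist()); obs.append(o);cams.append(p)
    s=least_squares(lambda v:(proj(p,pose(v,pts))-o).ravel(),v0,loss='soft_l1',x_scale=[1,1,.3]); print(np.round(s.x,2),np.round(s.fun,1))
    h=cut_out('handle',p)
    W=cloud(p); P=sel(W,[440,280,174],[600,380,192]); print('handle mean',np.round(P.mean(0),1),np.round(cv2.minAreaRect(P[:,:2].astype(np.float32))[0],1))
E
```

```text
top [[1.3, 0.3], [0.6, 0.4], [1.4, 1.4], [0.2, 0.8]]
[508.9  321.5   -9.33] [-0.4  0.5  0.3  0.3 -0.5 -0.7  0.7 -0.2]
handle mean [510.9 324.  186.6] [511.6 324.9]
side [[-3.0, 0.1], [-0.2, -0.0], [0.1, 0.8], [0.2, 0.1]]
[511.59 321.92  -8.89] [ 2.6  0.3 -0.3  0.3 -0.2 -0.5 -0.4  0.1]
handle mean [513.9 320.4 184.2] [511.4 323.9]
```

Call:
arm_command:
  delta_pos:
    - [0.02,-0.005,0]
    - [0.055,-0.015,0]
    - [0.105,-0.03,0]
    - [0.155,-0.044,0]
    - [0.205,-0.058,0]
    - [0.25,-0.07,0]
    - [0.29,-0.082,0]
    - [0.32,-0.091,0]
  dr:
    - [0,0,-9]
    - [0,0,-19]
    - [0,0,-29]
    - [0,0,-39]
    - [0,0,-49]
    - [0,0,-59]
    - [0,0,-69]
    - [0,0,-79]
  grip: [70,70,70,70,70,70,70,70]

```text
t: 16.05
ee_pos: [513.1, 312.1, 318.8]
eef_rot: [-0.001, 0.135, 0.991, -0.001]
wrist_force: [0.0, 0.1, 0.2]
width: 59.5
grip_force: 0.0
```

```bash
python3 m.py 511 323.5 320 80.8  511 323.5 234 80.8
python3 - <<'E'
from h import *
q=np.array([[a,b,z] for a in(-12.5,12.5) for b in(-12.5,12.5) for z in(14.,40.)])
cs=[(sx*85,sy*68) for sx in(-1,1) for sy in(-1,1)]
def cen(p,v):
    o=[]
    for c in cs:
        h=cv2.convexHull(proj(p,pose(v,q+[*c,0])).astype(np.float32)); m=cv2.moments(h); o.append([m['m10']/m['m00'],m['m01']/m['m00']])
    return np.array(o)
v0=np.array([532.9,-49.6,-4.8])
allv=[]
for n in('top','side'):
    p=snapshot(n); W=cloud(p); np.savez('low_'+n,frame=p['frame'],depth=p['depth']); fr=p['frame'].astype(float)
    sat=fr.max(2)-fr.min(2); o=[]; c0=cen(p,v0)
    for c,(u,v) in zip(cs,c0):
        h=proj(p,pose(v0,q+[*c,0])); lo=np.floor(h.min(0)-4).astype(int); hi=np.ceil(h.max(0)+5).astype(int)
        vv,uu=np.mgrid[lo[1]:hi[1],lo[0]:hi[0]]; s=sat[lo[1]:hi[1],lo[0]:hi[0]]; m=(s<32).astype(np.uint8)
        k,l,st,ce=cv2.connectedComponentsWithStats(m); i=1+np.argmax(st[1:,4]); hm=cv2.convexHull(np.argwhere(l==i)[:,::-1].astype(np.float32))
        M=cv2.moments(hm); o.append(lo+[M['m10']/M['m00'],M['m01']/M['m00']]); 
        print(n,c,st[i].tolist(),'hull',round(cv2.contourArea(hm)),'model',round(cv2.contourArea(cv2.convexHull(h.astype(np.float32)))))
    o=np.array(o); print(np.round(o-c0,1).tolist())
    s=least_squares(lambda v:(cen(p,v)-o).ravel(),v0,loss='soft_l1',diff_step=1e-4); print(n,np.round(s.x,2),np.round(s.fun,1))
p=snapshot('top'); save(p,'low.png',(285,170,380,240),8)
E
```

```text
[0.0051, 0.0104, -0.0012] [-0.13, -0.15, -6.28]
[0.0048, 0.0106, 0.0848] [-0.13, -0.15, -6.28]
t 16.05 [513.1 312.1 318.8] yaw 74.52 w 59.5 F [0.  0.1 0.2] 0.0
top (-85, -68) [8, 6, 5, 7, 11] hull 12 model 59
top (-85, 68) [5, 5, 8, 9, 42] hull 54 model 59
top (85, -68) [6, 5, 7, 5, 18] hull 18 model 62
top (85, 68) [5, 4, 9, 10, 37] hull 58 model 62
[[2.2, 0.8], [-0.3, 0.4], [0.9, -1.8], [0.1, 0.1]]
top [532.96 -52.34  -4.  ] [-1.  -1.1  1.4 -0.1 -0.4  1.5  0.3  0.1]
side (-85, -68) [6, 5, 9, 13, 77] hull 70 model 94
side (-85, 68) [0, 0, 20, 22, 178] hull 303 model 85
side (85, -68) [5, 6, 12, 13, 110] hull 104 model 108
side (85, 68) [5, 0, 16, 16, 131] hull 128 model 97
[[-0.0, -0.3], [1.5, 0.2], [-0.2, 0.2], [2.1, -4.4]]
side [534.15 -47.24  -5.34] [ 0.8 -0.1 -0.5 -0.4  0.7 -0.4 -1.4  4.4]
```

View pics/low.png

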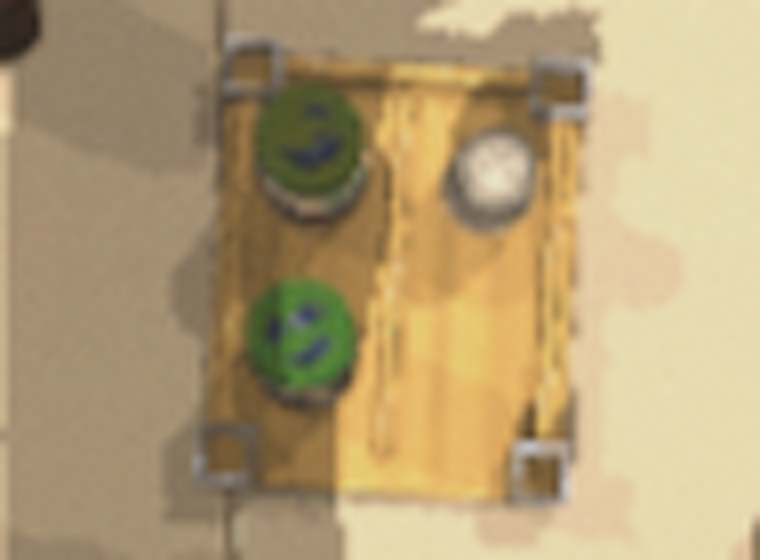

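The close view shows the cup rims at about (227,456), (541,471), (254,67) and (562,88) in the crop, with both jars in the left lane. I solve the tier pose from those rims.

Run:
```python
from h import *
p=snapshot('top'); o=(np.array([[541,471],[227,456],[562,88],[254,67]])+.5)/8-.5+[285,170]
pts=np.array([[sx*85,sy*68,40.] for sx in(-1,1) for sy in(-1,1)])
s=least_squares(lambda v:(proj(p,pose(v,pts))-o).ravel(),[532.9,-49.6,-4.8],x_scale=[1,1,.3]); print(np.round(s.x,2),np.round(s.fun,2))
```

```text
[531.6  -50.38  -5.21] [ 0.22  0.46 -0.14 -0.14  0.15 -0.33 -0.23 -0.01]
```

Call:
arm_command:
  delta_pos:
    - [0.003,0.006,0]
    - [0.005,0.011,0]
    - [0.005,0.0115,0.02]
    - [0.005,0.0115,0.045]
    - [0.005,0.0115,0.065]
    - [0.005,0.0115,0.08]
    - [0.005,0.0115,0.084]
    - [0.005,0.0115,0.084]
  dr:
    - [0,0,-4]
    - [0,0,-6.4]
    - [0,0,-6.4]
    - [0,0,-6.4]
    - [0,0,-6.4]
    - [0,0,-6.4]
    - [0,0,-6.4]
    - [0,0,-6.4]
  grip: [60,60,60,60,60,60,60,60]

```text
t: 17.25
ee_pos: [513.0, 323.1, 237.1]
eef_rot: [0.0, 0.083, 0.997, 0.0]
wrist_force: [-0.3, 0.1, 0.5]
width: 51.3
grip_force: 0.0
```

```bash
python3 m.py 511 323.5 234 80.8
```

```text
[0.002, 0.0001, 0.0031] [0.0, 0.01, -0.3]
t 17.25 [513.  323.1 237.1] yaw 80.5 w 51.3 F [-0.3  0.1  0.5] 0.0
```

Call:
arm_command:
  delta_pos:
    - [0.002,0,0.003]
    - [0.002,0,0.003]
    - [0.002,0,0.003]
    - [0.002,0,0.003]
    - [0.002,0,0.003]
    - [0.002,0,0.003]
    - [0.002,0,0.003]
    - [0.002,0,0.003]
  dr:
    - [0,0,0]
    - [0,0,0]
    - [0,0,0]
    - [0,0,0]
    - [0,0,0]
    - [0,0,0]
    - [0,0,0]
    - [0,0,0]
  grip: [60,40,30,20,5,5,5,5]

```text
t: 18.25
ee_pos: [510.9, 323.7, 234.1]
eef_rot: [0.0, 0.083, 0.997, 0.0]
wrist_force: [-0.1, 0.9, 0.8]
width: 12.8
grip_force: 60.6
```

```bash
python3 m.py 511 323.5 234 80.8
```

```text
[-0.0001, -0.0002, 0.0001] [0.02, 0.01, -0.28]
t 18.25 [510.9 323.7 234.1] yaw 80.52 w 12.8 F [-0.1  0.9  0.8] 60.6
```

Call:
arm_command:
  delta_pos:
    - [0,0,-0.003]
    - [0,0,-0.01]
    - [0,0,-0.025]
    - [0,0,-0.05]
    - [0,0,-0.08]
    - [0,0,-0.11]
    - [0,0,-0.135]
    - [0,0,-0.15]
  dr:
    - [0,0,0]
    - [0,0,0]
    - [0,0,0]
    - [0,0,0]
    - [0,0,0]
    - [0,0,0]
    - [0,0,0]
    - [0,0,0]
  grip: [5,5,5,5,5,5,5,5]

```text
t: 19.25
ee_pos: [511.1, 323.7, 386.3]
eef_rot: [0.001, 0.083, 0.997, 0.001]
wrist_force: [-0.1, 1.4, -3.8]
width: 12.8
grip_force: 59.9
```

```bash
python3 m.py 532 -50 386 84.8
python3 - <<'E'
from h import *
print(np.round(sense()['torque'],2))
p=snapshot('side'); save(p,'lift.png',(300,40,460,230),3)
E
```

```text
[-0.0821, -0.3652, -0.0002] [0.09, 0.11, -4.28]
t 19.25 [511.1 323.7 386.3] yaw 80.52 w 12.8 F [-0.1  1.4 -3.8] 59.9
[-0.06 -0.07 -0.  ]
```

View pics/lift.png

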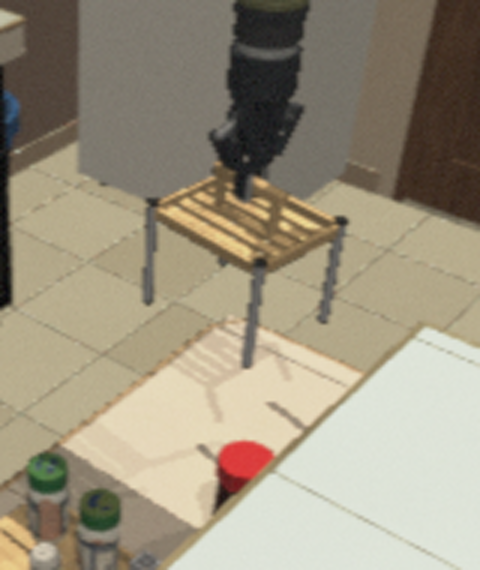

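Call:
arm_command:
  delta_pos:
    - [-0.003,-0.012,0]
    - [-0.009,-0.04,0]
    - [-0.018,-0.08,0]
    - [-0.028,-0.125,0]
    - [-0.039,-0.172,0]
    - [-0.049,-0.22,0]
    - [-0.059,-0.263,0]
    - [-0.068,-0.303,0]
  dr:
    - [0,0,-0.3]
    - [0,0,-0.8]
    - [0,0,-1.3]
    - [0,0,-1.8]
    - [0,0,-2.4]
    - [0,0,-3]
    - [0,0,-3.6]
    - [0,0,-4.1]
  grip: [5,5,5,5,5,5,5,5]

```text
t: 20.3
ee_pos: [526.9, 11.2, 382.5]
eef_rot: [-0.001, 0.047, 0.999, -0.0]
wrist_force: [1.3, -0.7, -2.7]
width: 12.8
grip_force: 59.8
```

```bash
python3 m.py 532 -50 386 84.8
```

```text
[-0.0108, -0.0604, -0.0035] [-0.04, -0.13, -0.2]
t 20.3 [526.9  11.2 382.5] yaw 84.6 w 12.8 F [ 1.3 -0.7 -2.7] 59.8
```

Call:
arm_command:
  delta_pos:
    - [-0.006,-0.028,0]
    - [-0.01,-0.045,0]
    - [-0.012,-0.055,0]
    - [-0.0135,-0.061,0]
    - [-0.0135,-0.062,0.0]
    - [-0.0135,-0.062,0.0]
  dr:
    - [0,0,-0.2]
    - [0,0,-0.2]
    - [0,0,-0.2]
    - [0,0,-0.2]
    - [0,0,-0.2]
    - [0,0,-0.2]
  grip: [5,5,5,5,5,5]

```text
t: 21.05
ee_pos: [535.6, -48.9, 383.9]
eef_rot: [-0.0, 0.045, 0.999, 0.0]
wrist_force: [0.3, -0.4, -3.4]
width: 12.6
grip_force: 59.8
```

```bash
python3 m.py 532 -50 386 84.8
python3 - <<'E'
from h import *
s=sense(); tz=s['ee_pos'][2]-54-180
pts=np.array([[sx*85,sy*68,146.+tz] for sx in(-1,1) for sy in(-1,1)])
v0=np.array([s['ee_pos'][0],s['ee_pos'][1],-5.2]); 
for n in('top','side'):
    p=snapshot(n); save(p,'held_'+n+'.png'); g=cv2.GaussianBlur(p['frame'],(0,0),.7).max(2).astype(float); uv=proj(p,pose(v0,pts)); o=[]
    for u,v in uv:
        ui,vi=int(round(u)),int(round(v)); r=5
        w=np.clip(95-g[vi-r:vi+r+1,ui-r:ui+r+1],0,None)
        vv,uu=np.mgrid[vi-r:vi+r+1,ui-r:ui+r+1]; o.append([(w*uu).sum()/max(w.sum(),1),(w*vv).sum()/max(w.sum(),1)])
    o=np.array(o); print(n,np.round(uv).tolist(),np.round(o-uv,1).tolist())
    s_=least_squares(lambda v:(proj(p,pose(v,pts))-o).ravel(),v0,loss='soft_l1',x_scale=[1,1,.3]); print(np.round(s_.x,2),np.round(s_.fun,1))
    W=cloud(p); P=sel(W,[400,-180,tz+125],[680,90,tz+150]); print(len(P),cv2.minAreaRect(P[:,:2].astype(np.float32)))
    im=cv2.cvtColor(p['frame'],cv2.COLOR_RGB2BGR); c=uv.mean(0).astype(int); im=im[c[1]-50:c[1]+100,c[0]-65:c[0]+65] ; cv2.imwrite(f'pics/hc_{n}.png',cv2.resize(im,None,fx=3.5,fy=3.5,interpolation=cv2.INTER_CUBIC)); print(c-[65,50])
a,b=cv2.imread('pics/hc_top.png'),cv2.imread('pics/hc_side.png'); h=min(len(a),len(b),600); cv2.imwrite('pics/hc.png',np.hstack([a[:h,:400],b[:h,:400]]))
E
```

```text
[0.0035, -0.0014, -0.0021] [0.02, -0.01, 0.07]
t 21.05 [535.6 -48.9 383.9] yaw 84.87 w 12.6 F [ 0.3 -0.4 -3.4] 59.8
top [[357.0, 221.0], [308.0, 218.0], [360.0, 162.0], [312.0, 159.0]] [[4.4, -0.0], [-5.1, -2.1], [-4.7, -4.7], [4.6, 3.5]]
[538.44 -48.4   -3.05] [-3.5 -1.8  6.   2.   3.4  2.8 -5.9 -3.7]
0 ((0.0, 0.0), (0.0, 0.0), 0.0)
[269 139]
side [[278.0, 160.0], [313.0, 142.0], [319.0, 189.0], [353.0, 166.0]] [[1.9, -2.9], [0.5, 0.3], [-0.3, 1.3], [-0.0, 0.5]]
[536.85 -48.3   -6.53] [-1.2  2.5  0.7 -0.3 -0.2 -1.2  0.4  0.1]
1732 ((534.7079467773438, -50.392906188964844), (150.3697509765625, 186.5540008544922), 85.43006134033203)
[250 114]
```

View pics/hc.png

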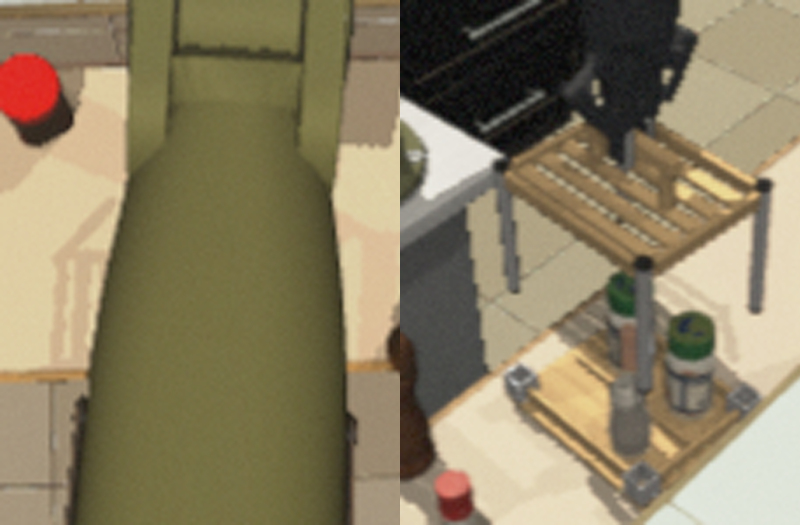

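Call:
arm_command:
  delta_pos:
    - [0.003,-0.001,0.005]
    - [0.003,-0.001,0.02]
    - [0.003,-0.001,0.04]
    - [0.003,-0.001,0.06]
    - [0.003,-0.001,0.077]
    - [0.003,-0.001,0.09]
    - [0.003,-0.001,0.097]
    - [0.003,-0.001,0.1]
  dr:
    - [0,0,0]
    - [0,0,0]
    - [0,0,0]
    - [0,0,0]
    - [0,0,0]
    - [0,0,0]
    - [0,0,0]
    - [0,0,0]
  grip: [5,5,5,5,5,5,5,5]

```text
t: 22.15
ee_pos: [532.6, -50.2, 283.7]
eef_rot: [-0.0, 0.045, 0.999, 0.0]
wrist_force: [0.2, 0.1, -3.9]
width: 13.1
grip_force: 59.8
```

Call:
arm_command:
  delta_pos:
    - [0,0,0]
    - [0,0,0]
  dr:
    - [0,0,0]
    - [0,0,0]
  grip: [5,5]

```text
t: 22.4
ee_pos: [532.9, -50.3, 284.5]
eef_rot: [0.001, 0.045, 0.999, -0.0]
wrist_force: [0.0, 0.3, -4.1]
width: 13.0
grip_force: 59.8
```

```bash
python3 m.py 532.5 -49.5 285 84.9
python3 - <<'E'
from h import *
s=sense(); tz=s['ee_pos'][2]-234
p=snapshot('side'); W=cloud(p); P=sel(W,[400,-180,tz+125],[680,90,tz+150]); r=cv2.minAreaRect(P[:,:2].astype(np.float32)); print(len(P),np.round(r[0],1),np.round(r[1],1),round(r[2],2))
save(p,'feet.png',(260,150,390,275),4.6)
E
```

```text
[0.0005, 0.0007, -0.0005] [0.0, 0.06, -0.08]
t 22.4 [532.9 -50.3 284.5] yaw 84.82 w 13.0 F [ 0.   0.3 -4.1] 59.8
1559 [531.8 -50.8] [150.8 188.3] 85.49
```

View pics/feet.png

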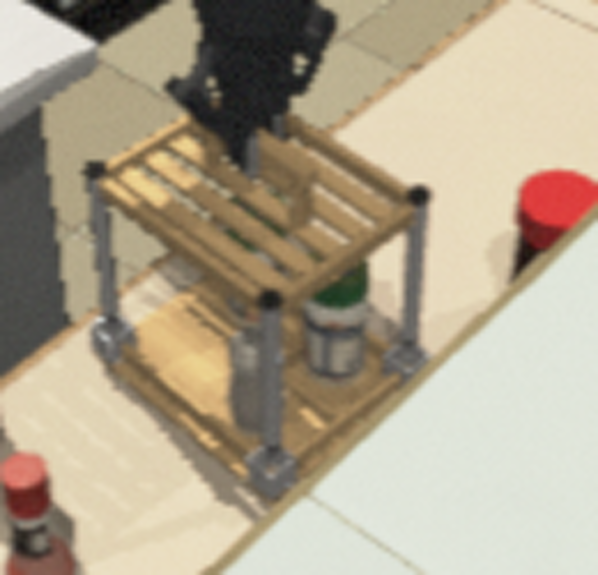

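The feet sit right over the cups. I descend slowly while watching the force.

Call:
arm_command:
  delta_pos:
    - [0.0005,0.0005,0.003]
    - [0.0005,0.0005,0.006]
    - [0.0005,0.0005,0.009]
    - [0.0005,0.0005,0.012]
    - [0.0005,0.0005,0.015]
    - [0.0005,0.0005,0.018]
  dr:
    - [0,0,0]
    - [0,0,0]
    - [0,0,0]
    - [0,0,0]
    - [0,0,0]
    - [0,0,0]
  grip: [5,5,5,5,5,5]

```text
t: 23.2
ee_pos: [532.1, -49.7, 265.7]
eef_rot: [-0.0, 0.045, 0.999, 0.0]
wrist_force: [0.4, 0.4, -4.5]
width: 13.0
grip_force: 59.8
```

Call:
arm_command:
  delta_pos:
    - [0,0,0.003]
    - [0,0,0.006]
    - [0,0,0.009]
    - [0,0,0.012]
    - [0,0,0.014]
    - [0,0,0.015]
  dr:
    - [0,0,0]
    - [0,0,0]
    - [0,0,0]
    - [0,0,0]
    - [0,0,0]
    - [0,0,0]
  grip: [5,5,5,5,5,5]

```text
t: 23.95
ee_pos: [532.1, -49.7, 250.8]
eef_rot: [-0.0, 0.045, 0.999, -0.0]
wrist_force: [0.3, -0.3, -3.7]
width: 12.8
grip_force: 59.8
```

Call:
arm_command:
  delta_pos:
    - [0,0,0.001]
    - [0,0,0.002]
    - [0,0,0.003]
    - [0,0,0.003]
  dr:
    - [0,0,0]
    - [0,0,0]
    - [0,0,0]
    - [0,0,0]
  grip: [5,5,5,5]

```text
t: 24.45
ee_pos: [532.2, -49.6, 248.2]
eef_rot: [0.0, 0.045, 0.999, 0.0]
wrist_force: [-0.6, 0.6, -1.9]
width: 12.7
grip_force: 60.1
```

Call:
arm_command:
  delta_pos:
    - [0,0,0.0005]
    - [0,0,0.001]
    - [0,0,0.001]
  dr:
    - [0,0,0]
    - [0,0,0]
    - [0,0,0]
  grip: [5,5,5]

```text
t: 24.82
ee_pos: [532.4, -49.6, 248.0]
eef_rot: [0.001, 0.045, 0.999, 0.0]
wrist_force: [-2.1, 0.9, 6.4]
width: 13.0
grip_force: 61.4
```

Seated at the expected height (248 = 14 + 234) with light contact. I release and back off straight up.

Call:
arm_command:
  delta_pos:
    - [0,0,0]
    - [0,0,0]
    - [0,0,0]
    - [0,0,0]
    - [0,0,-0.01]
    - [0,0,-0.04]
    - [0,0,-0.08]
    - [0,0,-0.12]
  dr:
    - [0,0,0]
    - [0,0,0]
    - [0,0,0]
    - [0,0,0]
    - [0,0,0]
    - [0,0,0]
    - [0,0,0]
    - [0,0,0]
  grip: [20,40,50,50,50,50,50,50]

```text
t: 25.82
ee_pos: [532.0, -49.7, 368.8]
eef_rot: [0.0, 0.045, 0.999, -0.0]
wrist_force: [1.4, -0.8, -0.6]
width: 42.5
grip_force: 0.0
```

```bash
python3 m.py 532 -49 400 84.8
python3 - <<'E'
from h import *
p=snapshot('side'); W=cloud(p)
P=sel(W,[400,-180,150],[680,90,166]); A=np.c_[P[:,:2]-P[:,:2].mean(0),np.ones(len(P))]
for nm,(a,b) in {'deck':(135,166),'handle':(186,210)}.items():
    P=sel(W,[400,-180,a],[680,90,b]); print(nm,len(P),np.round(np.percentile(P[:,2],[5,50,95]),1))
pts=np.array([[sx*85,sy*68,160.] for sx in(-1,1) for sy in(-1,1)])
for u,v in proj(p,pose([532.4,-49.6,-5.1],pts)):
    w=W[int(v)-4:int(v)+5,int(u)-4:int(u)+5].reshape(-1,3); w=w[w[:,2]>140]; print('post top z',np.round(np.percentile(w[:,2],[50,90]),1))
save(p,'end.png',(220,130,420,330),3)
E
```

```text
[0.0, 0.0007, -0.0312] [-0.0, 0.03, 0.02]
t 25.82 [532.  -49.7 368.8] yaw 84.82 w 42.5 F [ 1.4 -0.8 -0.6] 0.0
deck 1661 [141.5 148.2 157.7]
handle 180 [189.  200.4 203.3]
post top z [157.1 159.9]
post top z [154.9 161.2]
post top z [151.7 160.4]
post top z [155.7 160.8]
```

View pics/end.png

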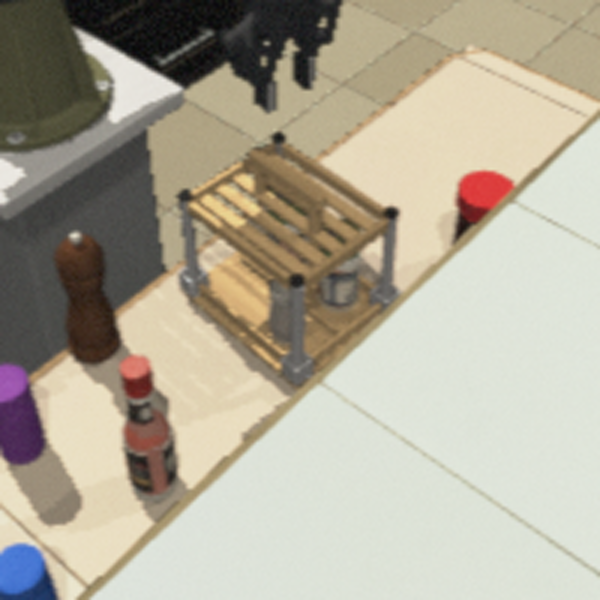

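The tier is level, with all four post tops at about 160 mm as they should be. The gripper is clear and the bystanders are in place, so I hand in the job.

```bash
python3 -c "
from workcell import *
print(sign_off())"
```

```text
the job is handed in; nothing more can be done
None
```

I handed the job in at about 26 s: jar_old is at the front of its lane, jar_new stands behind it, and the upper tier is seated level in all four cups; the salt shaker and other things look untouched, but no verdict came back.

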